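# Turn the movement plate over on the filing block and bring the lens over it

### The job

The brass movement plate lies on the bench with its three bosses underneath. Turn it over and lay it flat on the wooden filing block of the iron stand, bosses up, centred and lengthwise along the block, without dropping it or letting it slap down; then swing the lens on its arm from the side until it is centred over the block, ready for inspection. Leave the flywheel, base block, fusee cone and bird head where they are.

Things in the scene. Friction and masses are not known exactly. Their poses are not given: they have to be found in the camera images.
- plate: loose flat brass plate 120 x 42 x 8 mm, 0.37 kg. Origin at its centre, at half thickness; x along its length (+x, the end with the spindle, is away from the robot at the start), z up at the start. Its -z face has three bosses, 16 mm across, 12 mm high (x -42, y -11 and +11; x +30, y 0), on which it stands at the start, origin 16 mm above the bench; the +z face is plain
- plate_pivots (a point): middle of the steel spindle that runs across the plate at half thickness, 48 mm from the plate's origin along +x and 108 mm from its other end. Its round heads, 14 mm across with flat ends, stick out 7 mm from each long side (56 mm over both). It turns easily in the plate: held by both heads the plate swings like a pendulum, long end down, and can be laid on its other face
- stand: fixed iron stand with wooden filing block and lens post. Origin on the bench under the block's centre; x along the block, roughly away from the robot, y towards the post's side, z up. Block 110 (x) x 40 (y) mm, square-edged, top 40 mm above the bench; the plate's sides and spindle heads overhang it. The base is 10 mm high and within x -85 to +165, y -40 to +170 mm
- block_top (a point): centre of the filing block's top face, 40 mm above the bench; axes as the stand's. The plate's centre belongs here, 4 mm above it
- lens_post (a point): hinge of the lens arm, on top of the 16 mm brass post at x +130, y +130 mm on the stand, 105 mm above the bench, vertical axis
- lens_arm (a joint): angle of the lens arm about the post: 0 with the lens centred over the filing block, growing as it swings clockwise seen from above; at the start it stands to the side at 1.1 to 1.6. Range -0.5 to 2.0, no stop at 0, light friction (under 2 N at the peg), stays where it is left
- lens_centre (a point): centre of the round glass lens (90 mm over its brass rim, 10 mm thick), 105 mm above the bench, 184 mm from the post axis
- lens_peg (a point): grip point on the upright wooden peg that stands on the lens arm, 115 mm from the post axis: peg 16 mm across, its top 150 mm above the bench and 15 mm above this point; the arm's 10 mm bar passes beneath with its top 110 mm above the bench
- flywheel: bystander: steel flywheel lying flat, 124 mm across, 30 mm high; origin under its centre
- base_block: bystander: rosewood block 80 x 120 x 40 mm; origin under its centre
- fusee: bystander: upright brass fusee cone, 60 mm across the foot, 75 mm high; origin under its centre
- bird_head: bystander: enamelled songbird head, 54 mm across, 63 mm high; origin under its centre
Things that resemble listed ones, but are neither listed nor needed, are in the scene too. Of the things that look like the plate, the middle-sized one is meant.

How it is judged:
On the way, in this order (a step that is already met when the one before it is completed fails the run):
1. the plate lies turned over, bosses up, flat and centred on the filing block (angle between plate's own z axis and vertical above 3.04 rad and horizontal distance between plate and block_top below 0.015 m and angle between the x axis of plate and the x axis of block_top, either way round below 0.2 rad and z of plate in the frame of block_top between 0.001 and 0.008 m and linear speed of plate below 0.02 m/s), for 0.3 s.
2. the lens is centred over the block, the plate still lying there (all of step 1 and horizontal distance between lens_centre and block_top below 0.02 m), for 0.2 s.
At the end, for the whole second after the job is handed in: the plate rests on the filing block with its bosses up, flat within about 6 degrees, its centre within 15 mm of the block's centre in plan, its length along the block within 0.2 rad either way round; the lens is at rest with its centre within 20 mm of the block's centre in plan (all of step 2 and velocity of joint lens_arm between -0.05 and 0.05 rad/s); the robot touches nothing.
It fails at once if the plate is dropped or slaps down: it moves faster than 0.6 m/s while the fingers do not hold it (linear speed of plate above 0.6 m/s and contact force between the fingers and plate below 0.05 N).
It fails at once if the steel flywheel is moved more than 20 mm (distance of flywheel from where it was at the start of the episode above 0.02 m).
It fails at once if the rosewood base block is moved more than 20 mm (distance of base_block from where it was at the start of the episode above 0.02 m).
It fails at once if the fusee cone is moved more than 20 mm (distance of fusee from where it was at the start of the episode above 0.02 m).
It fails at once if the songbird head is moved more than 20 mm (distance of bird_head from where it was at the start of the episode above 0.02 m).
It also fails if it takes over 67 s, if anything falls off the work surface, if the arm or the gripper's body presses on something with over 40 N, if the wrist force passes 120 N, or if a joint passes its speed limit or range.

### The arm

A 7-joint arm with a two-finger parallel gripper is mounted at the origin on the work surface. World frame = base frame: x ahead of the robot, y to its left, z up, the work surface at z = 0. Lengths are in m, angles in rad, forces in N, time in s.
With the tool pointing down it reaches from about 0.4 to 0.85 m from the base axis. Payload 10.4 kg.
Tool frame: the origin (TCP) lies between the finger pads; the fingertips stand manip.tip_extent ahead of it and the grasp point (between the pads) lies 6 mm ahead of it (manip.tip_extent is the distance from the TCP to the fingertips, in m); z points along the fingers, y is the line along which they close (so a half turn about z gives the same grasp; the last joint's range is limited). The gripper opens to 85 mm and grips with 20 to 120 N. Pads are 22 mm wide; open, the fingers measure 114 mm over their backs; the gripper's body (76 mm by 85 mm) begins 54 mm behind the grasp point. The pads swing forward as they close: fully open they stand 13 mm farther back than shut.
Start: joints at [1.096, 0.332, -0.065, 1.46, 0.022, 1.35, -0.088], TCP at [0.273, -0.562, 0.256] pointing down, gripper open.
Joint ranges: [-2.6, 2.6], [-0.5, 2.12], [-1.47, 1.34], [0.16, 2.42], [-1.27, 4.41], [0.06, 2.06], [-2.6, 2.6]. Speed limits (rad/s): [2.22, 2.22, 2.79, 2.79, 3.14, 3.14, 3.14].

### API

Orientations are given as a unit quaternion [x, y, z, w].
In Python, from workcell import get_obs, optics, workorder, manip gives the robot as it stands.
- The arm moves only by the tool jog_arm, never from a script. Its argument "increments" is a list of rows, each a list of 7 numbers: the shift along the tool's x, y, z in m, then the turn, a rotation vector about the tool's x, y, z in rad, then the opening, from -1 (shut) to 1 (fully open). A call has 1 to 5 rows; each row is the pose to reach, as a shift and turn from the pose commanded when the call began, along the tool's axes at that moment; what a row does not reach only later rows make up. A row lasts 1/12 s, in which the tool goes at most 41.7 mm and 7.16 degrees, less where a joint would pass 70% of its speed; a pose out of reach is approached as far as the arm can. A call with a gripper value outside its range is refused whole. The fingers move at their own pace and stop on an object; "grip_force" is the grip in N (left out, the last holds). Time passes only in rows, so rows that repeat a pose let the fingers close. It gives the time, the measured TCP pose, the force, the opening and the grip force at its end, in the units of the state.
- get_obs(): the state, without advancing time (a new reading comes with each control period).
- optics.camera(name): name is "scene" or "side" or "wrist"; returns a dict with "color" (400x640x3 uint8, red, green, blue), "depth" (400x640 float32, m along the optical axis (not along the pixel's ray), 0 where there is no reading), "K" (3x3 intrinsics, pixels), "k1" (the pictures are not rectified: a ray, as slopes to the right and down, at radius r is drawn at 1 + k1 r^2 times it, then the intrinsics apply), "R" (3x3) and "t" (3): a world point X has camera coordinates R X + t. Camera axes: x right, y down, z forward; pixel columns grow to the right and rows downward; lengths in m; the calibration is good to about 2 mm. A picture is of the moment at which its call begins.
- workorder.hand_in(): hands the job in; it is judged then, once.
The state is a dict: "clock": time; "joint_pos": joint angles; "joint_velocities": joint speeds; "tau": joint torques, N m; "position": TCP position; "ee_rot": TCP orientation; "ft_force": force on the tool from outside, world axes, zero at the start; "torque": the same for the moment, N m; "grip_width": opening from 0.0 (shut) to 1.0 (fully open); "grasp_force": force on a finger pad.
Only numpy, scipy, OpenCV 4.12 (cv2) and the standard library are available. Lean on these libraries where they do the work, as an engineer would, in place of code of your own. Each camera call takes 0.05 s, during which the arm holds its last target. There are 200 camera calls.

## Working session

There is one attempt and no reset: what is moved stays moved. The work goes in short steps, Python scripts to look and compute and a tool call to move; the robot and the scene stay as the last step left them, time stands still between calls to the robot, and variables do not carry over. Pictures are saved under pics/ and viewed, at most 12 in all, crops included, and the job is handed in when it is done.

Besides the shell and the picture viewer there is one more tool, called as a command line: name --pt "numbers of a row" for each row, then --argument value for the rest. jog_arm: Moves the arm, as the interface text tells. Its arguments: {"type":"object","properties":{"increments":{"type":"array"},"grip_force":{"type":"number"}},"required":["increments"]}

```bash
ls; mkdir -p pics; cat > h.py <<'E'
import numpy as np, cv2
from workcell import get_obs, optics, workorder, manip
from scipy.spatial.transform import Rotation as Ro
def shot(name,save=None):
    c=optics.camera(name)
    if save: cv2.imwrite(f'pics/{save}.png',c['color'][:,:,::-1]); np.savez(f'pics/{save}.npz',**c)
    return c
def world(c,u,v,z=None):
    """pixel -> world by depth (z None) or on plane z"""
    K=c['K'];x,y=(u-K[0,2])/K[0,0],(v-K[1,2])/K[1,1];a,b=x,y
    for _ in range(20):
        s=1+float(c['k1'])*(a*a+b*b);a,b=x/s,y/s
    d=np.array([a,b,1.]);R,t=c['R'],c['t'];o=-R.T@t;w=R.T@d
    if z is None: return o+w*np.median(c['depth'][int(v)-1:int(v)+2,int(u)-1:int(u)+2])
    return o+w*(z-o[2])/w[2]
E
python3 - <<'E'
from h import *
o=get_obs();print(o);print(manip, [ (k,getattr(manip,k)) for k in dir(manip) if k[0]!='_'])
for n in('scene','side','wrist'):
    c=shot(n,n+'0');print(n,-c['R'].T@c['t'],c['R'][2],c['k1'],c['K'][0,0])
E
```

```text
pics
{'clock': 0.0, 'joint_pos': array([ 1.0964055 ,  0.33286322, -0.06471433,  1.46098416,  0.02160369,
        1.34990185, -0.08850901]), 'joint_velocities': array([ 0.00018967,  0.00023849, -0.00056084, -0.00020785,  0.00158839,
        0.0012391 ,  0.00110392]), 'tau': array([ 1.05252755e-04, -6.25452161e+01,  4.88950917e-02, -3.91602838e+01,
        1.61572709e-02,  9.83221427e-03, -2.39776728e-05]), 'position': array([ 0.27270607, -0.56196735,  0.2555009 ]), 'ee_rot': array([ 9.74590633e-01,  2.23992333e-01, -1.96920965e-04, -7.03337218e-04]), 'ft_force': array([-0.61370648,  0.21372109,  0.81617084]), 'torque': array([ 0.01808178, -0.03334253,  0.03955021]), 'grasp_force': 0.0, 'grip_width': 1.003363245413375}
<Robot object at 0x7fe15a848050> [('MotionError', <class 'workcell.MotionError'>), ('tip_extent', 0.025)]
scene [ 1.31550195 -0.07486768  0.70719837] [-0.79142622 -0.05127951 -0.60910997] -0.020884686911585664 431.62776512991246
side [0.44450675 0.85310639 0.63349557] [ 0.1269042  -0.87607627 -0.46517275] 0.003460908898608391 386.07172476275673
wrist [ 0.33703576 -0.53087007  0.37324278] [-0.25755866 -0.12271619 -0.95843846] -0.0009225339971797612 294.6256929876902
```

View pics/scene0.png

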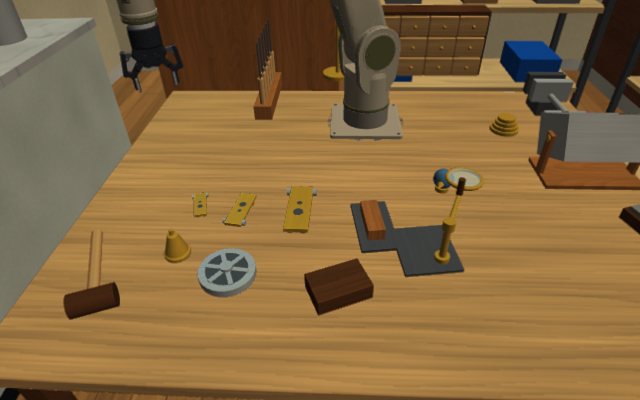

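View pics/side0.png

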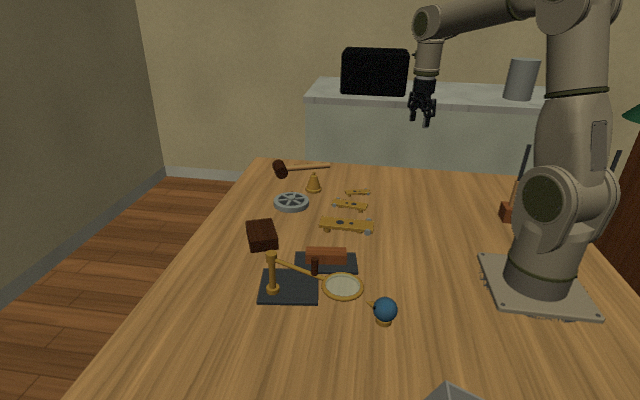

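Three plate-like things in the scene view: small (200,204), middle (240,209), large (299,208). In the side view they are at (358,192), (349,205) and (346,226). The middle one, with its spindle at the far end (~(235,222)), fits the description. The stand block is at (373,219), the peg top at (461,181), and the lens at (464,179), just above the blue bird head (443,180). I'll check the choice in a close crop.

```bash
python3 - <<'E'
from h import *
a=cv2.imread('pics/scene0.png');b=cv2.imread('pics/side0.png')
A=cv2.resize(a[180:240,180:330],(800,320),interpolation=cv2.INTER_CUBIC)
B=cv2.resize(b[180:240,290:405],None,fx=4.5,fy=4.5,interpolation=cv2.INTER_CUBIC)
im=np.zeros((600,800,3),np.uint8);im[:320]=A;im[325:325+B.shape[0],:B.shape[1]]=B[:275]
cv2.imwrite('pics/crop1.png',im)
A=cv2.resize(a[165:280,340:495],None,fx=5,fy=5,interpolation=cv2.INTER_CUBIC)
cv2.imwrite('pics/crop2.png',A)
E
```

```text
(no output)
```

View pics/crop1.png

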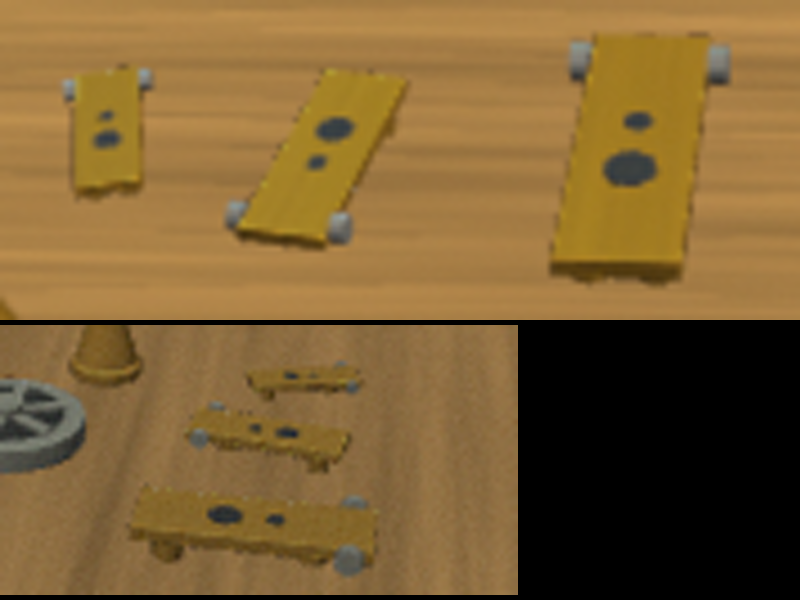

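View pics/crop2.png

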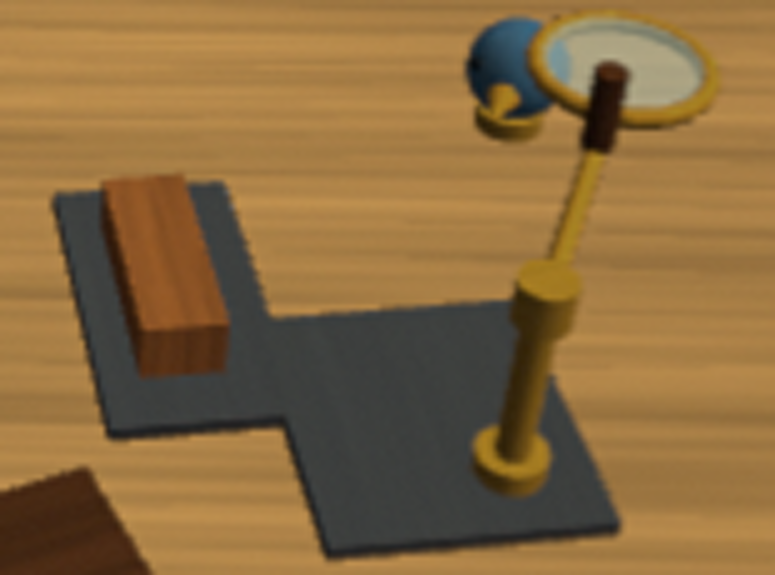

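The crop confirms the middle plate, bosses underneath, spindle heads at the far end: scene (224.4,220.3) and (243.8,222.8). Block-top corners in the scene view: (360.4,201), (376.6,200), (385.6,230), (368,231.4). Now measuring.

```bash
python3 - <<'E'
from h import *
S=dict(np.load('pics/scene0.npz'));D=dict(np.load('pics/side0.npz'))
def tri(p,q):
    A=[];b=[]
    for c,(u,v) in((S,p),(D,q)):
        w=world(c,u,v,0.0);o=-c['R'].T@c['t'];d=(w-o)/np.linalg.norm(w-o);P=np.eye(3)-np.outer(d,d);A.append(P);b.append(P@o)
    return np.linalg.lstsq(np.vstack(A),np.hstack(b),rcond=None)[0].round(4)
cr=lambda x,y:(290+x/4.5,180+(y-325)/4.5)
s1=lambda x,y:(180+x/5.333,180+y/5.333)
print('dark big hole',tri(s1(335,128),cr(288,433)),'small',tri(s1(317,161),cr(256,428)))
# depth cloud
def cloud(c,r):
    u0,v0,u1,v1=r;return np.array([np.r_[world(c,u,v),c['color'][v,u]] for v in range(v0,v1) for u in range(u0,u1)])
for nm,c,r in(('scene',S,(215,185,265,232)),('side',D,(328,196,372,214))):
    P=cloud(c,r);hsv=cv2.cvtColor(P[None,:,3:].astype(np.uint8),cv2.COLOR_RGB2HSV)[0]
    br=(P[:,2]>.014)&(P[:,2]<.027)
    if nm=='side': br&=P[:,1]<-.08
    Q=P[br];print(nm,len(Q),cv2.minAreaRect(Q[:,:2].astype(np.float32)*1000),np.median(Q[:,2]))
for nm,c,r in(('scene',S,(350,195,392,242)),('side',D,(300,240,352,268))):
    P=cloud(c,r);Q=P[(P[:,2]>.035)&(P[:,2]<.048)];print(nm,'block',len(Q),cv2.minAreaRect(Q[:,:2].astype(np.float32)*1000),np.median(Q[:,2]))
k=lambda x,y:(340+x/5,165+y/5)
print('block corners z.04',[world(S,*k(*p),.04)[:2].round(4) for p in((102,180),(183,175),(228,325),(140,332))])
print('peg top',world(S,*k(612,69),.15).round(4),world(S,*k(612,69)).round(4))
print('lens c',world(S,*k(623,65),.11).round(4)); print('post',world(S,*k(548,278),.11).round(4),world(S,*k(548,278)).round(4))
print('bird',world(S,*k(510,60)),'flywheel',world(S,227,272,.03),'fusee',world(S,176,255,.0),'base',world(S,337,280,.04))
E
```

```text
dark big hole [ 0.4762 -0.3254  0.0189] small [ 0.5008 -0.3292  0.0189]
scene 588 ((493.1031188964844, -328.4551086425781), (58.4401969909668, 120.71516418457031), 79.97295379638672) 0.019636062770983398
side 259 ((493.25360107421875, -330.63983154296875), (58.576080322265625, 121.69023895263672), 83.80945587158203) 0.020351933102734532
scene block 554 ((533.30517578125, -1.1904716491699219), (113.40462493896484, 40.98003387451172), 7.859958171844482) 0.03971016271894784
side block 415 ((534.2169799804688, -3.356609344482422), (110.22892761230469, 43.45619201660156), 8.372453689575195) 0.04013810074962387
block corners z.04 [array([ 0.4846, -0.0283]), array([0.4798, 0.0117]), array([0.5882, 0.0259]), array([ 0.5939, -0.014 ])]
peg top [0.5391 0.1884 0.15  ] [0.5373 0.189  0.1487]
lens c [0.4801 0.2131 0.11  ]
post [0.6324 0.1496 0.11  ] [0.643  0.1462 0.1193]
bird [0.39670946 0.18367736 0.05271659] flywheel [ 0.71535182 -0.31137768  0.03      ] fusee [ 6.41646544e-01 -4.50488613e-01 -1.11022302e-16] base [ 0.73832473 -0.08157826  0.04      ]
```

```bash
cat >> h.py <<'E'
def inc(target,yaw_deg,p=None,yaw0=None):
    "tool-frame shift and turn about tool z from pose (measured if None) to world target, tool pointing down, tool x at yaw"
    o=get_obs();p=o['position'] if p is None else np.array(p)
    R=Ro.from_quat(o['ee_rot']) if yaw0 is None else down(yaw0)
    T=down(yaw_deg);return np.r_[R.inv().apply(np.array(target)-p),(R.inv()*T).as_rotvec()].round(4)
def down(y): return Ro.from_euler('z',y,degrees=True)*Ro.from_euler('x',180,degrees=True)
def st():
    o=get_obs();print('t',round(o['clock'],2),'p',o['position'].round(4),'yaw/rpy',(Ro.from_euler('x',180,degrees=True)).__class__.from_quat(o['ee_rot']).as_matrix()[:,0].round(3),'z',Ro.from_quat(o['ee_rot']).as_matrix()[:,2].round(3),'F',o['ft_force'].round(1),'w',round(o['grip_width'],3),'g',round(o['grasp_force'],1),'q',o['joint_pos'].round(2))
E
python3 - <<'E'
from h import *
print(inc([.5405,-.336,.16],-8.5))
S=dict(np.load('pics/scene0.npz'))
print('small plate',world(S,193,197),world(S,207,196),world(S,207,215), 'big', world(S,287,229),world(S,292,188))
E
```

```text
[ 3.396e-01 -8.640e-02  9.580e-02 -9.000e-04  3.000e-04  6.002e-01]
small plate [ 0.44519669 -0.46410187  0.01355707] [ 0.43308609 -0.43083111  0.00798323] [ 0.49990067 -0.41510236 -0.00060036] big [ 0.57451287 -0.20101524  0.02507976] [ 0.41796934 -0.20474576  0.02681838]
```

jog_arm --pt "0.03 -0.008 0.005 0 0 0.12 1" --pt "0.065 -0.016 0.01 0 0 0.24 1" --pt "0.1 -0.025 0.02 0 0 0.36 1" --pt "0.135 -0.034 0.03 0 0 0.48 1" --pt "0.17 -0.043 0.04 0 0 0.6 1" --grip_force 70

```text
clock: 0.57
position: [0.408, -0.4481, 0.2158]
ee_rot: [0.997, -0.077, -0.0, -0.0]
ft_force: [0.9, -0.7, -0.1]
grip_width: 1.002
grasp_force: 0.0
```

```bash
python3 -c "
from h import *
st();print(inc([.5405,-.336,.15],-8.5))"
```

```text
t 0.57 p [ 0.408  -0.4481  0.2158] yaw/rpy [ 0.988 -0.154 -0.   ] z [-0.  0. -1.] F [ 0.9 -0.7 -0.1] w 1.002 g 0.0 q [ 0.82  0.32 -0.08  1.57  0.03  1.26 -0.99]
[ 1.137e-01 -1.312e-01  6.580e-02 -1.000e-04  0.000e+00 -6.200e-03]
```

jog_arm --pt "0.023 -0.026 0.013 0 0 0 0.55" --pt "0.046 -0.052 0.026 0 0 0 0.55" --pt "0.069 -0.079 0.039 0 0 0 0.55" --pt "0.091 -0.105 0.052 0 0 0 0.55" --pt "0.114 -0.131 0.066 0 0 -0.006 0.55"

```text
clock: 0.98
position: [0.5401, -0.3354, 0.1497]
ee_rot: [0.997, -0.071, 0.0, 0.0]
ft_force: [0.1, -0.2, -0.1]
grip_width: 0.775
grasp_force: 0.0
```

jog_arm --pt "0 0 0 0 0 0 0.55" --pt "0 0 0 0 0 0 0.55"

```text
clock: 1.15
position: [0.5403, -0.3339, 0.1489]
ee_rot: [0.998, -0.069, -0.001, -0.001]
ft_force: [-0.7, -1.3, 0.3]
grip_width: 0.775
grasp_force: 0.0
```

```bash
python3 -c "
from h import *
st();c=shot('wrist','w1');print(-c['R'].T@c['t'],c['R'][2])
a=cv2.imread('pics/w1.png');cv2.imwrite('pics/w1b.png',cv2.resize(a,(800,500)))"
```

```text
t 1.15 p [ 0.5403 -0.3339  0.1489] yaw/rpy [ 0.991 -0.137 -0.002] z [-0.002  0.002 -1.   ] F [-0.7 -1.3  0.3] w 0.775 g 0.0 q [ 0.6   0.44 -0.16  1.55  0.07  1.16 -1.28]
[ 0.61127725 -0.34453967  0.26635313] [-0.28424982  0.04204437 -0.95782791]
```

View pics/w1b.png

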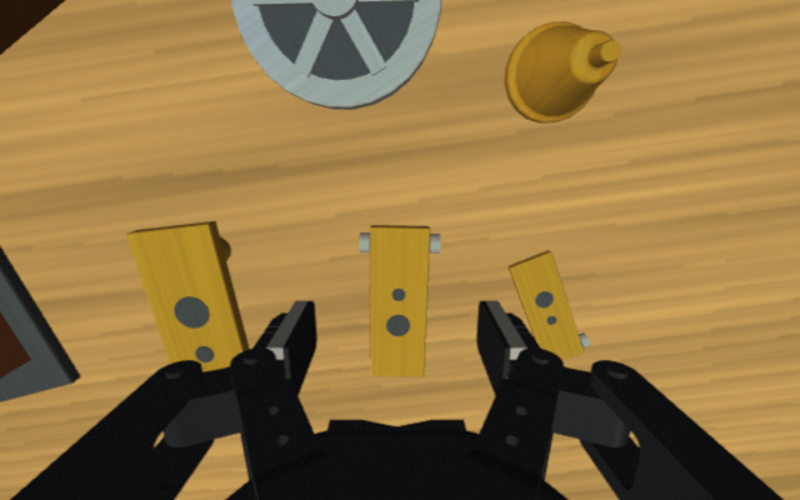

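The wrist view shows the middle plate centred between the fingers. Heads are at (292,193.6) and (348,194.4), top corners at (297,181), (343,181.5), (297,301) and (339,301.5). The flywheel, fusee and neighbouring plates are all clear of the fingers.

```bash
python3 - <<'E'
from h import *
c=dict(np.load('pics/w1.npz'))
h=[world(c,292,193.6,.018),world(c,348,194.4,.018)]
m=(h[0]+h[1])/2;d=h[0]-h[1];print('heads',h,'mid',m,'len',np.linalg.norm(d),'yaw',np.degrees(np.arctan2(-d[0],d[1])))
cs=[world(c,*p,.02)[:2] for p in((297,181),(343,181.5),(339.2,301.5),(297,301))];print(np.round(cs,4),np.mean(cs,0))
f=(cs[0]+cs[1])/2-(cs[2]+cs[3])/2;print('axis yaw',np.degrees(np.arctan2(f[1],f[0])),'len',np.linalg.norm(f), np.linalg.norm(cs[0]-cs[1]))
for p in((320,193),(292,194),(348,194)):print('depth',world(c,*p))
n=np.mean(cs,0)+.048*f/np.linalg.norm(f);print('spindle from corners',n)
print(inc([m[0],m[1],.06],-6.5))
E
```

```text
heads [array([ 0.54311337, -0.31230391,  0.018     ]), array([ 0.53561748, -0.36089844,  0.018     ])] mid [ 0.53936543 -0.33660118  0.018     ] len 0.04916926733837008 yaw -8.768979685582869
[[ 0.5542 -0.3187]
 [ 0.5483 -0.3578]
 [ 0.4289 -0.3404]
 [ 0.4351 -0.2996]] [ 0.49164052 -0.32912073]
axis yaw -8.667620959968572 len 0.12060843670160243 0.03954938620214405
depth [ 0.54074828 -0.33677329  0.01966918]
depth [ 0.54405292 -0.31285738  0.02271329]
depth [ 0.53747925 -0.36061187  0.02294082]
spindle from corners [ 0.53909232 -0.33635444]
[ 0.0004  0.0004  0.0897 -0.0002  0.0012 -0.0274]
```

jog_arm --pt "0 0 0.02 0 0 0 0.55" --pt "0 0 0.04 0 0 0.005 0.55" --pt "0 0 0.06 0 0 0.01 0.55" --pt "0 0 0.075 0 0 0.013 0.55" --pt "0 0 0.08 0 0 0.013 0.55"

```text
clock: 1.62
position: [0.5368, -0.338, 0.0683]
ee_rot: [0.997, -0.079, -0.002, -0.0]
ft_force: [-0.0, -0.3, 0.1]
grip_width: 0.776
grasp_force: 0.0
```

```bash
python3 -c "
from h import *
st();print(inc([.5395,-.3365,.030],-8.7))"
```

```text
t 1.62 p [ 0.5368 -0.338   0.0683] yaw/rpy [ 0.988 -0.157 -0.003] z [-0.003  0.    -1.   ] F [-0.  -0.3  0.1] w 0.776 g 0.0 q [ 0.6   0.52 -0.15  1.62  0.09  1.02 -1.3 ]
[ 0.0025 -0.0019  0.0383 -0.      0.003  -0.006 ]
```

jog_arm --pt "0.002 -0.002 0.012 0 0 -0.006 0.55" --pt "0.002 -0.002 0.024 0 0 -0.006 0.55" --pt "0.002 -0.002 0.034 0 0 -0.006 0.55" --pt "0.002 -0.002 0.038 0 0 -0.006 0.55" --pt "0.002 -0.002 0.038 0 0 -0.006 0.55"

```text
clock: 2.03
position: [0.5408, -0.3348, 0.0311]
ee_rot: [0.997, -0.075, -0.001, -0.0]
ft_force: [-0.4, 0.3, 0.5]
grip_width: 0.774
grasp_force: 0.0
```

```bash
python3 -c "
from h import *
st();print(inc([.5395,-.3365,.028],-8.7))
c=shot('wrist','w2');a=cv2.imread('pics/w2.png')[120:400,150:490];cv2.imwrite('pics/w2b.png',cv2.resize(a,None,fx=2,fy=2))"
```

```text
t 2.03 p [ 0.5408 -0.3348  0.0311] yaw/rpy [ 0.989 -0.149 -0.002] z [-0.001  0.001 -1.   ] F [-0.4  0.3  0.5] w 0.774 g 0.0 q [ 0.59  0.57 -0.15  1.63  0.1   0.95 -1.3 ]
[-0.001   0.0019  0.0031 -0.0005  0.0016  0.0026]
```

View pics/w2b.png

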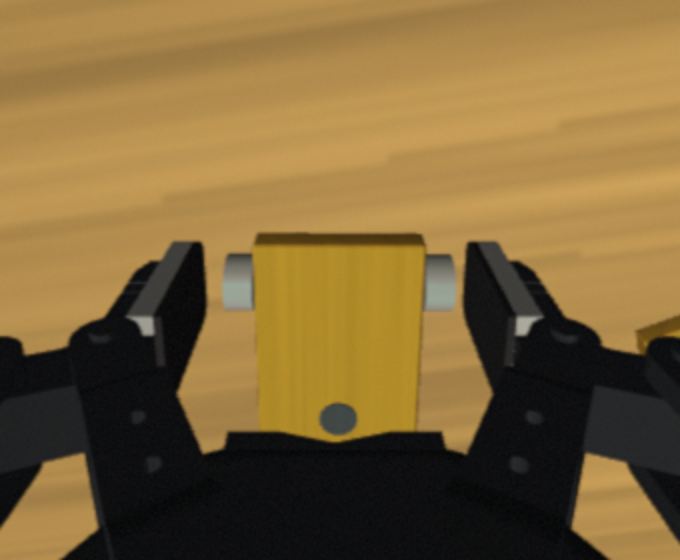

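The fingers flank both heads: heads at crop (238,282) and (440,282), pads at x≈205 and 467. Closing now.

jog_arm --pt "-0.001 0.001 0.002 0 0 0 0.4" --pt "-0.001 0.001 0.002 0 0 0 0.2" --pt "-0.001 0.001 0.002 0 0 0 0" --pt "-0.001 0.001 0.002 0 0 0 -0.5" --pt "-0.001 0.001 0.002 0 0 0 -1"

```text
clock: 2.5
position: [0.5407, -0.3362, 0.0313]
ee_rot: [0.997, -0.075, 0.001, 0.0]
ft_force: [-0.6, 0.6, 6.1]
grip_width: 0.634
grasp_force: 72.6
```

jog_arm --pt "0 0 0 0 0 0 -1" --pt "0 0 0 0 0 0 -1" --pt "0 0 0 0 0 0 -1" --pt "0 0 0 0 0 0 -1"

```text
clock: 2.83
position: [0.5407, -0.3362, 0.0313]
ee_rot: [0.997, -0.075, 0.001, 0.0]
ft_force: [-1.0, -0.2, 5.9]
grip_width: 0.63
grasp_force: 72.6
```

```bash
python3 -c "
from h import *
st()"
```

```text
t 2.83 p [ 0.5407 -0.3362  0.0313] yaw/rpy [ 0.989 -0.149  0.001] z [ 0.001 -0.001 -1.   ] F [-1.  -0.2  5.9] w 0.63 g 72.6 q [ 0.6   0.57 -0.15  1.63  0.1   0.95 -1.3 ]
```

jog_arm --pt "-0.001 0 -0.014 0 0 0 -1" --pt "-0.005 0 -0.028 0 0 0 -1" --pt "-0.011 0 -0.041 0 0 0 -1" --pt "-0.02 0 -0.053 0 0 0 -1" --pt "-0.031 0 -0.063 0 0 0 -1"

```text
clock: 3.25
position: [0.5095, -0.3312, 0.0954]
ee_rot: [0.997, -0.074, 0.001, 0.0]
ft_force: [-0.4, 0.5, -2.5]
grip_width: 0.628
grasp_force: 74.7
```

jog_arm --pt "-0.014 0 -0.01 0 0 0 -1" --pt "-0.029 0 -0.018 0 0 0 -1" --pt "-0.044 0 -0.024 0 0 0 -1" --pt "-0.058 0 -0.028 0 0 0 -1" --pt "-0.068 0 -0.031 0 0 0 -1"

```text
clock: 3.67
position: [0.441, -0.3211, 0.1258]
ee_rot: [0.997, -0.075, 0.0, 0.0]
ft_force: [0.2, -1.0, -5.0]
grip_width: 0.628
grasp_force: 74.6
```

jog_arm --pt "-0.002 0 -0.006 0 0 0 -1" --pt "-0.003 0 -0.015 0 0 0 -1" --pt "-0.003 0 -0.03 0 0 0 -1" --pt "-0.003 0 -0.045 0 0 0 -1" --pt "-0.003 0 -0.06 0 0 0 -1"

```text
clock: 4.08
position: [0.4402, -0.3205, 0.1858]
ee_rot: [0.997, -0.074, 0.0, 0.0]
ft_force: [-0.1, -0.5, -4.6]
grip_width: 0.632
grasp_force: 74.5
```

```bash
python3 -c "
from h import *
st();shot('wrist','w3');a=cv2.imread('pics/w3.png');c=shot('side','s3');b=cv2.imread('pics/s3.png')
im=np.hstack([cv2.resize(a,(480,300)),cv2.resize(b[100:250,290:450],(320,300))]);cv2.imwrite('pics/v3.png',im)"
```

```text
t 4.08 p [ 0.4402 -0.3205  0.1858] yaw/rpy [ 0.989 -0.148  0.001] z [ 0.001 -0.    -1.   ] F [-0.1 -0.5 -4.6] w 0.632 g 74.5 q [ 0.68  0.21 -0.16  1.76  0.04  1.17 -1.2 ]
```

View pics/v3.png

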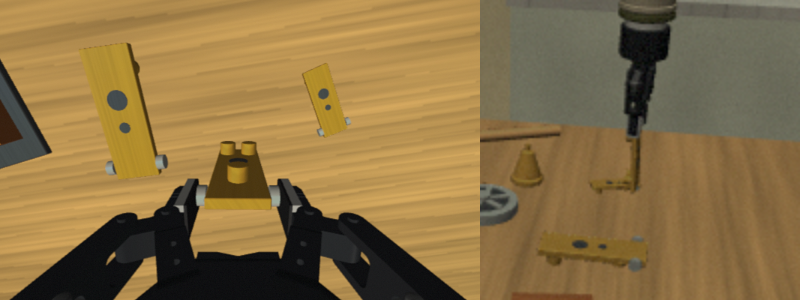

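The plate hangs vertical from both heads with its bosses facing away from the robot, as wanted. Next, carry it to above the far part of the block.

jog_arm --pt "0.002 -0.01 -0.007 0 0 0 -1" --pt "0.006 -0.03 -0.014 0 0 0 -1" --pt "0.012 -0.055 -0.02 0 0 0 -1" --pt "0.019 -0.082 -0.025 0 0 0 -1" --pt "0.026 -0.11 -0.025 0 0 0 -1"

```text
clock: 4.6
position: [0.4822, -0.214, 0.2098]
ee_rot: [0.997, -0.075, 0.0, -0.0]
ft_force: [-0.1, 0.4, -3.1]
grip_width: 0.627
grasp_force: 74.8
```

jog_arm --pt "0.007 -0.027 0 0 0 0 -1" --pt "0.014 -0.054 0 0 0 0 -1" --pt "0.021 -0.081 0 0 0 0 -1" --pt "0.028 -0.106 0 0 0 0 -1" --pt "0.035 -0.13 0 0 0 0 -1"

```text
clock: 5.02
position: [0.5356, -0.0896, 0.2087]
ee_rot: [0.997, -0.074, -0.001, -0.0]
ft_force: [0.1, -0.1, -5.4]
grip_width: 0.631
grasp_force: 74.7
```

jog_arm --pt "0.007 -0.025 0 0 0 -0.058 -1" --pt "0.014 -0.048 0 0 0 -0.116 -1" --pt "0.019 -0.068 0 0 0 -0.174 -1" --pt "0.023 -0.084 0 0 0 -0.232 -1" --pt "0.025 -0.095 0 0 0 -0.29 -1"

```text
clock: 5.43
position: [0.5745, 0.0009, 0.2087]
ee_rot: [0.997, 0.073, -0.0, -0.001]
ft_force: [0.1, -0.5, -4.2]
grip_width: 0.631
grasp_force: 74.7
```

jog_arm --pt "0 0 0 0 0 0 -1" --pt "0 0 0 0 0 0 -1" --pt "0 0 0 0 0 0 -1" --pt "0 0 0 0 0 0 -1" --pt "0 0 0 0 0 0 -1"

```text
clock: 5.85
position: [0.5741, -0.0032, 0.2093]
ee_rot: [0.998, 0.069, -0.0, 0.0]
ft_force: [-0.1, -1.2, -4.1]
grip_width: 0.629
grasp_force: 74.8
```

```bash
python3 -c "
from h import *
st();print(inc([.5753,.0035,.170],8));shot('wrist','w4');a=cv2.imread('pics/w4.png');c=shot('side','s4');b=cv2.imread('pics/s4.png')
im=np.hstack([cv2.resize(a,(480,300)),cv2.resize(b[110:310,220:400],(320,300))]);cv2.imwrite('pics/v4.png',im)
for p in ((0,0),):
  pass
np.save('pics/K.npy',c['K'])"
```

```text
t 5.85 p [ 0.5741 -0.0032  0.2093] yaw/rpy [ 0.99   0.138 -0.   ] z [-0.    -0.001 -1.   ] F [-0.1 -1.2 -4.1] w 0.629 g 74.8 q [ 0.28  0.28 -0.42  1.65  0.12  1.24 -1.6 ]
[ 0.0021 -0.0064  0.0393  0.0005  0.0002 -0.0008]
```

View pics/v4.png

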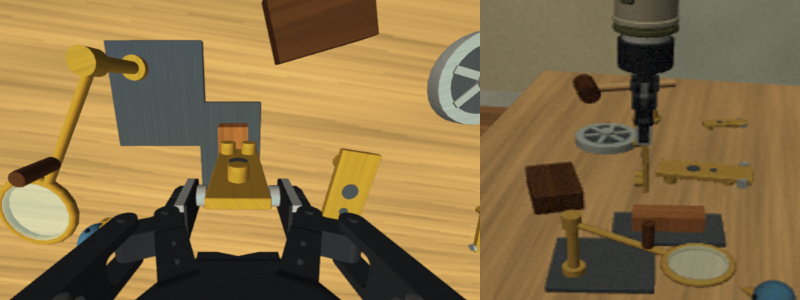

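```bash
python3 - <<'E'
from h import *
c=dict(np.load('pics/w4.npz'))
u=np.array([np.cos(.14),np.sin(.14)]);v=np.array([-u[1],u[0]]);o=np.array([.5337,-.0023])
P=np.array([world(c,a,b) for b in range(150,290) for a in range(260,370)])
Q=P[(P[:,2]>.036)&(P[:,2]<.044)];s=(Q[:,:2]-o)@u;w=(Q[:,:2]-o)@v
print(len(Q),'s',np.percentile(s,[0,2,98,100]).round(4),'w',np.percentile(w,[0,2,50,98,100]).round(4),np.median(Q[:,2]))
for e in(.04,.05):
    k=abs(s-e)<.004;print(e,w[k].min() if k.any() else 0,w[k].max() if k.any() else 0)
B=P[(P[:,2]>.06)&(P[:,2]<.15)];s=(B[:,:2]-o)@u;w=(B[:,:2]-o)@v;print('plate s',np.percentile(s,[2,50,98]),'w',np.percentile(w,[1,50,99]),'zmin',B[:,2].min())
E
```

```text
880 s [0.0189 0.0253 0.0539 0.0541] w [-0.0198 -0.0186 -0.0006  0.0202  0.0207] 0.040056344986478226
0.04 -0.018705934389368958 0.020517402352621
0.05 -0.018607530114865316 0.020247963442235218
plate s [0.03839364 0.04013492 0.0508254 ] w [-0.02692542 -0.00662685  0.01387723] zmin 0.08737912600078296
```

jog_arm --pt "0 -0.001 0.004 0 0 0 -1" --pt "0 -0.003 0.014 0 0 0 -1" --pt "0 -0.0055 0.024 0 0 0 -1" --pt "0 -0.0075 0.034 0 0 0 -1" --pt "0 -0.0075 0.037 0 0 0 -1"

```text
clock: 6.37
position: [0.572, 0.0059, 0.1696]
ee_rot: [0.997, 0.071, -0.002, -0.0]
ft_force: [-0.6, 0.8, -4.8]
grip_width: 0.63
grasp_force: 74.7
```

jog_arm --pt "0 0 0 0 0 0 -1" --pt "0 0 0 0 0 0 -1" --pt "0 0 0 0 0 0 -1"

```text
clock: 6.62
position: [0.5735, 0.0052, 0.1727]
ee_rot: [0.998, 0.07, 0.0, 0.0]
ft_force: [0.3, -0.0, -4.6]
grip_width: 0.63
grasp_force: 74.7
```

```bash
python3 -c "
from h import *
st();print(inc([.5742,.0045,.164],8))"
```

```text
t 6.62 p [0.5735 0.0052 0.1727] yaw/rpy [0.99  0.14  0.001] z [ 0.001 -0.    -1.   ] F [ 0.3 -0.  -4.6] w 0.63 g 74.7 q [ 0.27  0.31 -0.42  1.69  0.14  1.17 -1.62]
[ 0.0006  0.0008  0.0087  0.0002 -0.0007  0.0011]
```

jog_arm --pt "-0.001 0 0.006 0 0 0 -1" --pt "-0.006 0 0.0095 0 0 0 -1" --pt "-0.015 0 0.0105 0 0 0 -1" --pt "-0.024 0 0.012 0 0 0 -1" --pt "-0.033 0 0.014 0 0 0 -1"

```text
clock: 7.03
position: [0.541, 0.0006, 0.1599]
ee_rot: [0.998, 0.07, 0.002, 0.0]
ft_force: [-2.5, 0.5, 7.2]
grip_width: 0.629
grasp_force: 76.0
```

```bash
python3 - <<'E'
from h import *
st();c=shot('wrist','w5');a=cv2.imread('pics/w5.png')
u=np.array([np.cos(.14),np.sin(.14)]);v=np.array([-u[1],u[0]]);o=np.array([.5326,-.0015])
print('tcp s,w',(get_obs()['position'][:2]-o)@u,(get_obs()['position'][:2]-o)@v)
P=np.array([world(c,a,b) for b in range(150,290) for a in range(260,370)])
B=P[(P[:,2]>.043)&(P[:,2]<.2)]
for z in(.05,.07,.09,.11,.13):
    k=abs(B[:,2]-z)<.008
    if k.any(): q=B[k,:2]-o;print(z,'s',np.percentile(q@u,[2,50,98]).round(4),'w',np.percentile(q@v,[2,98]).round(4))
E
```

```text
t 7.03 p [0.541  0.0006 0.1599] yaw/rpy [0.99  0.14  0.003] z [ 0.003 -0.    -1.   ] F [-2.5  0.5  7.2] w 0.629 g 76.0 q [ 0.29  0.25 -0.43  1.79  0.12  1.12 -1.61]
tcp s,w 0.006889453293246404 0.0008434935396939839
0.05 s [0.036  0.0387 0.0487] w [-0.0198  0.0214]
0.07 s [0.0304 0.0362 0.0472] w [-0.0182  0.0197]
0.09 s [0.0244 0.0268 0.0292] w [-0.0191  0.0208]
0.11 s [0.0189 0.0212 0.0232] w [-0.0194  0.0212]
0.13 s [0.0129 0.0163 0.0286] w [-0.0187  0.0207]
```

The plate is tilting the right way, its end resting at s≈+39 mm on the block. Continue the arc.

jog_arm --pt "-0.009 0 0.002 0 0 0 -1" --pt "-0.02 0 0.0075 0 0 0 -1" --pt "-0.03 0 0.0135 0 0 0 -1" --pt "-0.039 0 0.02 0 0 0 -1" --pt "-0.046 0 0.0265 0 0 0 -1"

```text
clock: 7.5
position: [0.4933, -0.0062, 0.132]
ee_rot: [0.998, 0.07, -0.001, 0.0]
ft_force: [-3.0, 0.3, 2.5]
grip_width: 0.629
grasp_force: 75.4
```

```bash
cat > m.py <<'E'
from h import *
import sys
st();c=shot('wrist',sys.argv[1])
u=np.array([np.cos(.14),np.sin(.14)]);v=np.array([-u[1],u[0]]);o=np.array([.5326,-.0015])
print('tcp s,w',(get_obs()['position'][:2]-o)@u,(get_obs()['position'][:2]-o)@v)
P=np.array([world(c,a,b) for b in range(110,290) for a in range(260,370)])
B=P[(P[:,2]>.0425)&(P[:,2]<.2)]
for z in(.045,.05,.06,.07,.09,.11):
    k=abs(B[:,2]-z)<.005
    if k.any(): q=B[k,:2]-o;print(z,'s',np.percentile(q@u,[0,2,50,98,100]).round(4),'w',np.percentile(q@v,[2,98]).round(4))
E
python3 m.py w6
```

```text
t 7.5 p [ 0.4933 -0.0062  0.132 ] yaw/rpy [ 0.99   0.14  -0.001] z [-0.001 -0.001 -1.   ] F [-3.   0.3  2.5] w 0.629 g 75.4 q [ 0.32  0.19 -0.43  1.93  0.09  1.04 -1.58]
tcp s,w -0.04099634987815117 0.0008343722935445731
0.05 s [0.0292 0.0296 0.0304 0.031  0.031 ] w [-0.0205  0.0211]
0.06 s [0.0181 0.0193 0.0227 0.0298 0.0311] w [-0.0197  0.0209]
0.07 s [0.0083 0.009  0.016  0.0311 0.0311] w [-0.019   0.0203]
0.09 s [-0.014  -0.0124 -0.0073 -0.002  -0.0014] w [-0.0192  0.0208]
0.11 s [-0.0357 -0.0339 -0.0288 -0.0131 -0.0119] w [-0.0195  0.0214]
```

jog_arm --pt "-0.008 0 0.009 0 0 0 -1" --pt "-0.015 0 0.02 0 0 0 -1" --pt "-0.021 0 0.032 0 0 0 -1" --pt "-0.025 0 0.044 0 0 0 -1" --pt "-0.027 0 0.053 0 0 0 -1"

```text
clock: 7.97
position: [0.4668, -0.01, 0.0778]
ee_rot: [0.998, 0.07, -0.001, 0.0]
ft_force: [-1.0, -0.4, -3.0]
grip_width: 0.629
grasp_force: 75.0
```

```bash
python3 m.py w7
```

```text
t 7.97 p [ 0.4668 -0.01    0.0778] yaw/rpy [ 0.99   0.14  -0.001] z [-0.001 -0.    -1.   ] F [-1.  -0.4 -3. ] w 0.629 g 75.0 q [ 0.32  0.21 -0.43  2.04  0.11  0.92 -1.6 ]
tcp s,w -0.06689252721836465 0.0008440678772410719
0.05 s [-0.0067 -0.0039  0.0015  0.0046  0.0046] w [-0.02    0.0205]
0.06 s [-0.0788 -0.06   -0.0272 -0.0021  0.0024] w [-0.0197  0.0211]
0.07 s [-0.0793 -0.0783 -0.0672 -0.0413 -0.04  ] w [-0.023   0.0276]
```

jog_arm --pt "0.004 0 0.002 0 0 0 -1" --pt "0.009 0 0.005 0 0 0 -1" --pt "0.014 0 0.009 0 0 0 -1" --pt "0.018 0 0.013 0 0 0 -1" --pt "0.019 0 0.016 0 0 0 -1"

```text
clock: 8.43
position: [0.4882, -0.0067, 0.0626]
ee_rot: [0.998, 0.07, 0.0, -0.0]
ft_force: [-1.5, 0.2, -2.1]
grip_width: 0.626
grasp_force: 75.0
```

jog_arm --pt "0 0 0 0 0 0 -1" --pt "0 0 0 0 0 0 -1"

```text
clock: 8.6
position: [0.4875, -0.0068, 0.0628]
ee_rot: [0.998, 0.07, 0.0, -0.0]
ft_force: [1.0, 0.5, -2.7]
grip_width: 0.628
grasp_force: 75.0
```

```bash
python3 m.py w8; python3 - <<'E'
from h import *
u=np.array([np.cos(.14),np.sin(.14)]);v=np.array([-u[1],u[0]]);o=np.array([.5326,-.0015])
for n,r in(('scene',(345,190,400,245)),('side',(290,230,360,275))):
    c=shot(n,n+'8');P=np.array([world(c,a,b) for b in range(r[1],r[3]) for a in range(r[0],r[2])])
    B=P[(P[:,2]>.044)&(P[:,2]<.052)];q=B[:,:2]-o;s=q@u;k=(s>-.09)&(s<.09)
    print(n,'s',np.percentile(s[k],[1,99]).round(4),'w',np.percentile((q@v)[k],[1,99]).round(4))
    A=np.c_[s[k],np.ones(k.sum())];print('slope',np.linalg.lstsq(A,B[k,2],rcond=None)[0])
E
```

```text
t 8.6 p [ 0.4875 -0.0068  0.0628] yaw/rpy [0.99  0.14  0.001] z [ 0.001  0.    -1.   ] F [ 1.   0.5 -2.7] w 0.628 g 75.0 q [ 0.3   0.27 -0.42  2.    0.14  0.89 -1.62]
tcp s,w -0.04546709308734554 0.0010378507527374894
0.045 s [-0.0577 -0.0387  0.0112  0.0251  0.0255] w [-0.0198  0.0218]
0.05 s [-0.0591 -0.0566 -0.0106  0.0243  0.0255] w [-0.02    0.0243]
0.06 s [-0.0582 -0.0516 -0.0275 -0.021  -0.0205] w [-0.0059  0.028 ]
scene s [-0.0566  0.0621] w [-0.0312  0.0317]
slope [-0.0272682   0.04952251]
side s [-0.0531  0.0614] w [-0.0189  0.0341]
slope [-0.00584901  0.04933787]
```

jog_arm --pt "-0.001 0.0005 0.001 0 0 0 -1" --pt "-0.002 0.001 0.002 0 0 0 -1" --pt "-0.0025 0.001 0.003 0 0 0 -1" --pt "-0.0025 0.001 0.0035 0 0 0 -1" --pt "-0.0025 0.001 0.0035 0 0 0 -1"

```text
clock: 9.17
position: [0.4845, -0.0085, 0.0594]
ee_rot: [0.998, 0.07, -0.0, 0.0]
ft_force: [-1.8, -0.9, 1.1]
grip_width: 0.63
grasp_force: 75.4
```

```bash
python3 m.py w9
```

```text
t 9.17 p [ 0.4845 -0.0085  0.0594] yaw/rpy [ 0.99  0.14 -0.  ] z [-0. -0. -1.] F [-1.8 -0.9  1.1] w 0.63 g 75.4 q [ 0.3   0.27 -0.42  2.01  0.14  0.89 -1.62]
tcp s,w -0.048560734401289024 -0.000219851740592354
0.045 s [-0.0627 -0.0597 -0.0121  0.0212  0.0224] w [-0.0208  0.0205]
0.05 s [-0.0627 -0.0597 -0.0133  0.0212  0.0224] w [-0.0212  0.0229]
0.06 s [-0.0593 -0.0393 -0.0312 -0.0247 -0.0243] w [-0.0073  0.007 ]
```

jog_arm --pt "0 0 0 0 0 0 0.27" --pt "0 0 0 0 0 0 0.32" --pt "0 0 0 0 0 0 0.4" --pt "0 0 0 0 0 0 0.5" --pt "0 0 0 0 0 0 0.55"

```text
clock: 9.63
position: [0.4849, -0.0083, 0.0594]
ee_rot: [0.998, 0.07, 0.0, 0.0]
ft_force: [-0.3, -0.7, -0.5]
grip_width: 0.774
grasp_force: 0.0
```

jog_arm --pt "0 0 0 0 0 0 0.55" --pt "0 0 -0.005 0 0 0 0.55" --pt "0 0 -0.015 0 0 0 0.55" --pt "0 0 -0.03 0 0 0 0.55" --pt "0 0 -0.06 0 0 0 0.55"

```text
clock: 10.05
position: [0.4831, -0.0083, 0.1185]
ee_rot: [0.998, 0.07, -0.002, -0.0]
ft_force: [-0.6, -0.2, -0.5]
grip_width: 0.775
grasp_force: 0.0
```

jog_arm --pt "0 0 -0.03 0 0 0 0.55" --pt "0 0 -0.06 0 0 0 0.55" --pt "0 0 -0.09 0 0 0 0.55" --pt "0 0 -0.11 0 0 0 0.55" --pt "0 0 -0.12 0 0 0 0.55"

```text
clock: 10.47
position: [0.4858, -0.0081, 0.2433]
ee_rot: [0.998, 0.07, 0.003, 0.0]
ft_force: [0.5, -0.1, -0.2]
grip_width: 0.779
grasp_force: 0.0
```

```bash
python3 m.py w10;python3 - <<'E'
from h import *
u=np.array([np.cos(.14),np.sin(.14)]);v=np.array([-u[1],u[0]]);o=np.array([.5326,-.0015])
for n,r in(('scene',(345,190,400,245)),('side',(290,230,360,275)),('wrist',(200,120,440,300))):
    c=shot(n,n+'10');P=np.array([world(c,a,b) for b in range(r[1],r[3]) for a in range(r[0],r[2])])
    B=P[(P[:,2]>.044)&(P[:,2]<.052)];q=B[:,:2]-o;s=q@u;k=(abs(s)<.09)&(abs(q@v)<.04)
    print(n,cv2.minAreaRect(q[k].astype(np.float32)*1000),'s',np.percentile(s[k],[1,99]).round(4),'w',np.percentile((q@v)[k],[1,99]).round(4))
    A=np.c_[s[k],(q@v)[k],np.ones(k.sum())];print('slope',np.linalg.lstsq(A,B[k,2],rcond=None)[0])
c=dict(np.load('pics/scene10.npz'));k=lambda x,y:(340+x/5,165+y/5)
a=cv2.imread('pics/scene10.png');b=cv2.imread('pics/side10.png')
cv2.imwrite('pics/v10.png',np.hstack([cv2.resize(a[150:290,340:500],(400,350)),cv2.resize(b[210:350,240:400],(400,350))]))
E
```

```text
t 10.47 p [ 0.4858 -0.0081  0.2433] yaw/rpy [0.99  0.141 0.005] z [ 0.005 -0.001 -1.   ] F [ 0.5 -0.1 -0.2] w 0.779 g 0.0 q [ 0.35  0.06 -0.43  1.82  0.03  1.27 -1.53]
tcp s,w -0.047036304651052734 -1.501936101972693e-05
0.045 s [-0.0622 -0.0607 -0.0148  0.0228  0.0238] w [-0.0208  0.0208]
0.05 s [-0.0622 -0.0607 -0.0158  0.0228  0.0238] w [-0.0219  0.0225]
0.06 s [-0.0394 -0.0392 -0.0318 -0.0251 -0.0247] w [-0.0065  0.007 ]
scene ((-0.3773689270019531, -1.4261512756347656), (118.75679779052734, 54.68256759643555), 5.9560160636901855) s [-0.0594  0.0583] w [-0.0249  0.0245]
slope [-0.00019415  0.00207646  0.04791097]
side ((-0.8232498168945312, -5.1402740478515625), (120.1038589477539, 58.7285270690918), 4.26849889755249) s [-0.0601  0.0569] w [-0.0288  0.0262]
slope [-0.00040679 -0.0339932   0.04826322]
wrist ((-24.493793487548828, -3.1141624450683594), (73.98301696777344, 55.01808166503906), 7.936068058013916) s [-0.0615  0.0123] w [-0.0248  0.0255]
slope [-0.00260118  0.00065329  0.04809451]
```

View pics/v10.png

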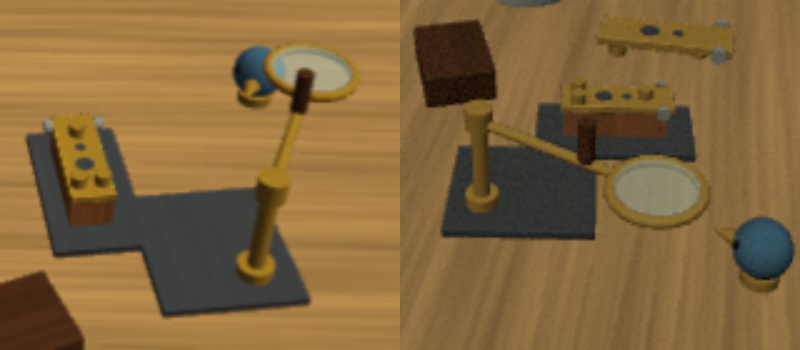

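Plate is flat and bosses up, within ~2 mm of the block's centre and aligned with it. Now the peg.

```bash
python3 -c "
from h import *
print(inc([.538,.1887,.22],8))"
```

```text
[ 8.090e-02 -1.875e-01  1.830e-02 -1.000e-04  1.100e-03  1.200e-03]
```

jog_arm --pt "0.01 -0.022 0.0 0 0 0 0.55" --pt "0.026 -0.06 0.003 0 0 0 0.55" --pt "0.043 -0.1 0.006 0 0 0 0.55" --pt "0.059 -0.137 0.01 0 0 0 0.55" --pt "0.071 -0.165 0.015 0 0 0 0.55"

```text
clock: 11.08
position: [0.5312, 0.1684, 0.2225]
ee_rot: [0.997, 0.071, -0.001, -0.0]
ft_force: [-0.1, -0.6, 0.1]
grip_width: 0.773
grasp_force: 0.0
```

jog_arm --pt "0.007 -0.015 0.002 0 0 0 0.55" --pt "0.01 -0.022 0.003 0 0 0 0.55" --pt "0.01 -0.022 0.003 0 0 0 0.55" --pt "0.01 -0.022 0.003 0 0 0 0.55"

```text
clock: 11.42
position: [0.5383, 0.1871, 0.2202]
ee_rot: [0.998, 0.07, -0.001, 0.0]
ft_force: [-0.9, -0.0, 0.4]
grip_width: 0.777
grasp_force: 0.0
```

```bash
python3 - <<'E'
from h import *
st();c=shot('wrist','w11')
P=np.array([world(c,a,b) for b in range(60,400) for a in range(150,490)]).reshape(340,340,3)
k=(abs(P[...,2]-.15)<.006)&(np.hypot(P[...,0]-.538,P[...,1]-.1887)<.03);q=P[k];print(len(q),q.mean(0),q.min(0),q.max(0))
print(inc([q[:,0].mean(),q[:,1].mean(),.142],8))
cv2.imwrite('pics/w11b.png',cv2.resize(cv2.imread('pics/w11.png'),(800,500)))
E
```

```text
t 11.42 p [0.5383 0.1871 0.2202] yaw/rpy [ 0.99   0.14  -0.002] z [-0.002 -0.001 -1.   ] F [-0.9 -0.   0.4] w 0.777 g 0.0 q [ 0.06  0.29 -0.57  1.63  0.16  1.27 -1.96]
424 [0.53762873 0.18786328 0.14939525] [0.5290957  0.18008947 0.14416476] [0.54449826 0.19532071 0.15062187]
[-0.0007 -0.0016  0.0787  0.001   0.0011 -0.0004]
```

View pics/w11b.png

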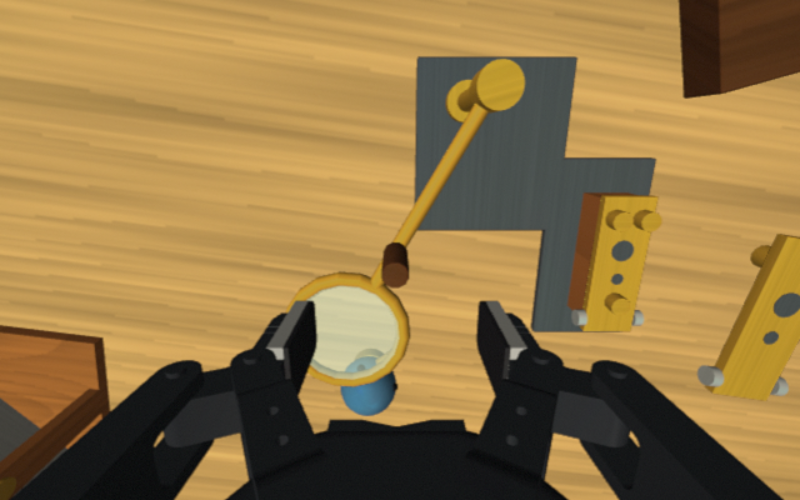

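jog_arm --pt "-0.001 -0.001 0.015 0 0 0 0.55" --pt "-0.001 -0.001 0.035 0 0 0 0.55" --pt "-0.001 -0.001 0.055 0 0 0 0.5" --pt "-0.001 -0.001 0.067 0 0 0 0.3" --pt "-0.001 -0.001 0.07 0 0 0 0" --grip_force 20

```text
clock: 11.88
position: [0.5368, 0.187, 0.1493]
ee_rot: [0.998, 0.069, -0.001, 0.001]
ft_force: [-0.5, -0.4, 0.3]
grip_width: 0.526
grasp_force: 0.0
```

jog_arm --pt "0 0 0 0 0 0 -0.2" --pt "0 0 0 0 0 0 -0.4" --pt "0 0 0 0 0 0 -0.6" --pt "0 0 0 0 0 0 -0.8" --pt "0 0 0 0 0 0 -1"

```text
clock: 12.3
position: [0.5384, 0.189, 0.1526]
ee_rot: [0.998, 0.07, 0.001, 0.0]
ft_force: [-0.5, -1.6, 5.6]
grip_width: 0.175
grasp_force: 20.7
```

```bash
python3 - <<'E'
from h import *
st();c=dict(np.load('pics/w11.npz'));cp=np.array([world(c,a,b) for b in range(48,90) for a in range(378,420)])
q=cp[(cp[:,2]>.112)&(cp[:,2]<.135)];print('post cap',len(q),np.median(q,0),cv2.minEnclosingCircle(q[:,:2].astype(np.float32)))
p=get_obs()['position'];post=np.array([.6432,.1453])
r=p[:2]-post;a0=np.arctan2(r[1],r[0]);print(np.hypot(*r),np.degrees(a0))
ob=np.array([.5326,-.0015]);a1=np.arctan2(*(ob-post)[::-1])+2*np.pi;print(np.degrees(a1),'lens end',post+.184*np.array([np.cos(a1),np.sin(a1)]))
for f in np.linspace(0,1,16)[1:]:
    a=a0+f*(a1-a0);t=post+np.hypot(*r)*np.array([np.cos(a),np.sin(a)]);print(f.round(2),inc([t[0],t[1],p[2]],8)[:2])
E
```

```text
t 12.3 p [0.5384 0.189  0.1526] yaw/rpy [0.99  0.14  0.002] z [ 0.002  0.    -1.   ] F [-0.5 -1.6  5.6] w 0.175 g 20.7 q [ 0.05  0.35 -0.56  1.71  0.2   1.14 -2.  ]
post cap 1331 [0.64292261 0.14556999 0.12100414] ((0.643155574798584, 0.1447717249393463), 0.01329884584993124)
0.11353543779940632 157.3728381484313
233.0054109742674 lens end [ 0.53247991 -0.00165939]
0.07 [-0.0047  0.0088]
0.13 [-0.0086  0.018 ]
0.2 [-0.0117  0.0275]
0.27 [-0.014   0.0372]
0.33 [-0.0154  0.0471]
0.4 [-0.0159  0.0571]
0.47 [-0.0155  0.0671]
0.53 [-0.0143  0.077 ]
0.6 [-0.0122  0.0867]
0.67 [-0.0092  0.0963]
0.73 [-0.0054  0.1055]
0.8 [-0.0008  0.1144]
0.87 [0.0045 0.1228]
0.93 [0.0106 0.1308]
1.0 [0.0173 0.1381]
```

jog_arm --pt "-0.0045 0.0085 0 0 0 0 -1" --pt "-0.0085 0.018 0 0 0 0 -1" --pt "-0.0115 0.0275 0 0 0 0 -1" --pt "-0.014 0.037 0 0 0 0 -1" --pt "-0.0155 0.047 0 0 0 0 -1"

```text
clock: 12.72
position: [0.5279, 0.1415, 0.1523]
ee_rot: [0.997, 0.071, -0.0, -0.001]
ft_force: [-9.3, 1.7, 8.7]
grip_width: 0.175
grasp_force: 21.1
```

jog_arm --pt "-0.0005 0.01 0 0 0 0 -1" --pt "0 0.02 0 0 0 0 -1" --pt "0.001 0.03 0 0 0 0 -1" --pt "0.003 0.0395 0 0 0 0 -1" --pt "0.006 0.049 0 0 0 0 -1"

```text
clock: 13.13
position: [0.5416, 0.0926, 0.1519]
ee_rot: [0.997, 0.071, 0.0, -0.0]
ft_force: [1.1, 3.3, 3.6]
grip_width: 0.176
grasp_force: 21.2
```

jog_arm --pt "0.0035 0.0085 0 0 0 0 -1" --pt "0.0075 0.017 0 0 0 0 -1" --pt "0.0125 0.025 0 0 0 0 -1" --pt "0.018 0.0325 0 0 0 0 -1" --pt "0.0235 0.039 0 0 0 0 -1"

```text
clock: 13.55
position: [0.571, 0.0568, 0.1516]
ee_rot: [0.998, 0.07, 0.0, -0.0]
ft_force: [0.9, 5.1, 4.6]
grip_width: 0.177
grasp_force: 21.4
```

jog_arm --pt "0.001 0.002 0 0 0 0 -1" --pt "0.002 0.003 0 0 0 0 -1" --pt "0.002 0.003 0 0 0 0 -1" --pt "0.002 0.003 0 0 0 0 -1"

```text
clock: 13.88
position: [0.5732, 0.0549, 0.1516]
ee_rot: [0.998, 0.071, 0.001, -0.0]
ft_force: [1.3, 4.5, 3.7]
grip_width: 0.181
grasp_force: 21.3
```

```bash
cat > L.py <<'E'
from h import *
import sys
st();o=get_obs()['position'][:2]-np.array([.6432,.1453]);print('r',np.hypot(*o),'ang',np.degrees(np.arctan2(o[1],o[0]))%360,'want 233')
for n in('scene','side'):
    c=shot(n,n+sys.argv[1]);hs=cv2.cvtColor(c['color'],cv2.COLOR_RGB2HSV)
    P=np.array([world(c,a,b) for b in range(130,300) for a in range(220,480)])
    k=(abs(P[:,2]-.108)<.006)&(np.hypot(P[:,0]-.5326,P[:,1]+.0015)<.075);q=P[k,:2]
    if k.sum()>20: print(n,k.sum(),cv2.minEnclosingCircle(q.astype(np.float32)),(q.max(0)+q.min(0))/2)
E
python3 L.py 12
```

```text
t 13.88 p [0.5732 0.0549 0.1516] yaw/rpy [0.99  0.141 0.001] z [ 0.001  0.    -1.   ] F [1.3 4.5 3.7] w 0.181 g 21.3 q [ 0.23  0.35 -0.49  1.7   0.18  1.13 -1.74]
r 0.11431976578656515 ang 232.22444862733232 want 233
scene 817 ((0.5425516963005066, 0.01012440212070942), 0.05901462957262993) [0.53630458 0.00671352]
side 554 ((0.5405564308166504, 0.012469789013266563), 0.05845830962061882) [0.52930558 0.008521  ]
```

jog_arm --pt "0.001 0.001 0 0 0 0 -0.6" --pt "0.001 0.001 0 0 0 0 -0.4" --pt "0.001 0.001 0 0 0 0 -0.2" --pt "0.001 0.001 0 0 0 0 0" --pt "0.001 0.001 -0.003 0 0 0 0"

```text
clock: 14.4
position: [0.5733, 0.0534, 0.1535]
ee_rot: [0.998, 0.07, -0.001, 0.0]
ft_force: [-0.3, -0.1, -0.5]
grip_width: 0.501
grasp_force: 0.0
```

jog_arm --pt "0 0 -0.01 0 0 0 0" --pt "0 0 -0.025 0 0 0 0" --pt "0 0 -0.045 0 0 0 0" --pt "0 0 -0.07 0 0 0 0" --pt "0 0 -0.1 0 0 0 0"

```text
clock: 14.82
position: [0.5732, 0.0537, 0.2552]
ee_rot: [0.998, 0.07, -0.001, 0.0]
ft_force: [-0.2, 0.6, 0.1]
grip_width: 0.5
grasp_force: 0.0
```

jog_arm --pt "0 0 -0.01 0 0 0 0" --pt "0 0 -0.01 0 0 0 0" --pt "0 0 -0.01 0 0 0 0"

```text
clock: 15.07
position: [0.574, 0.0538, 0.2649]
ee_rot: [0.998, 0.07, 0.001, 0.0]
ft_force: [-0.6, 0.1, -1.1]
grip_width: 0.498
grasp_force: 0.0
```

```bash
python3 L.py 13; python3 -c "
from h import *
a=cv2.imread('pics/scene13.png');b=cv2.imread('pics/side13.png')
c=shot('wrist','w13');P=np.array([world(c,x,y) for y in range(0,400) for x in range(150,490)])
k=(abs(P[:,2]-.15)<.006)&(np.hypot(P[:,0]-.574,P[:,1]-.053)<.03);q=P[k].mean(0);d=q[:2]-[.6432,.1453];print('peg',k.sum(),q,np.degrees(np.arctan2(d[1],d[0]))%360)
cv2.imwrite('pics/v13.png',np.hstack([cv2.resize(a[150:290,340:500],(400,350)),cv2.resize(b[210:350,240:400],(400,350))]))"
```

```text
t 15.07 p [0.574  0.0538 0.2649] yaw/rpy [0.99  0.14  0.001] z [ 0.001 -0.    -1.   ] F [-0.6  0.1 -1.1] w 0.498 g 0.0 q [ 0.25  0.26 -0.5   1.56  0.13  1.35 -1.7 ]
r 0.11469134278912628 ang 232.91698156410882 want 233
scene 829 ((0.5414695739746094, 0.011053863912820816), 0.058997537940740585) [0.53547786 0.00654132]
side 566 ((0.54071044921875, 0.01241322886198759), 0.0585501603782177) [0.53081894 0.00794183]
peg 289 [0.57314694 0.05472474 0.14947127] 232.2807833595605
  return _methods._mean(a, axis=axis, dtype=dtype,
  ret = ret.dtype.type(ret / rcount)
```

View pics/v13.png

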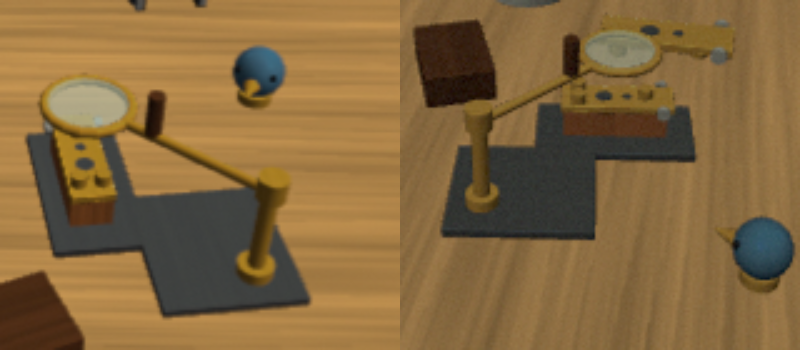

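The plate is still flat on the block. The measured peg angle is 232.3° against a target of 233°, which puts the lens about 3 mm from centre. The gripper is clear.

```bash
python3 -c "
from h import *
c=dict(np.load('pics/scene13.npz'));print(world(c,375.2,191.6,.11))
print(workorder.hand_in())"
```

```text
[0.53709605 0.00111496 0.11      ]
the job is handed in; nothing more can be done
None
```

The plate lies flat on the filing block, bosses up, about 2 mm off centre, and the lens is over the block within about 5 mm of centre, by my camera measurements; I handed the job in at about 15 s on the robot's clock, and no verdict was returned.

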